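# Start the brew timer of the covered cup

### The arm

A 6-joint arm with a two-finger parallel gripper is mounted at the origin on a cart in front of the work surface, level with it; the furniture and walls round the work are solid. World frame = base frame: x ahead of the robot, y to its left, z up, the work surface at z = 0. Lengths are in m, angles in rad, forces in N, time in s.
With the tool pointing down it reaches from about 0.325 to 0.925 m from the base axis. Payload 3.1 kg.
Tool frame: the origin (TCP) lies midway between the tips of the shut fingers; the grasp point (between the pads) lies 19 mm behind it; z points along the fingers, y is the direction in which the jaws open and shut (so a half turn about z gives the same grasp; the last joint's range is limited). The gripper opens to 85 mm and grips with 20 to 120 N. Pads are 22 mm wide; open, the fingers measure 114 mm over their backs; the gripper's body (76 mm by 85 mm) begins 54 mm behind the grasp point. The pads swing forward as they close: fully open they stand 13 mm farther back than shut.
Start: joints at [1.087, 0.217, 1.613, -0, 1.311, -0.112], TCP at [0.227, 0.582, 0.198] pointing down, gripper open.
Joint ranges: [-2.75, 2.75], [-0.78, 2.1], [0.31, 2.55], [-1.13, 4.27], [0.13, 2.63], [-2.58, 2.58]. Speed limits (rad/s): [2.79, 2.79, 3.14, 3.14, 3.14, 3.14].

### API

Orientations are given as a unit quaternion [x, y, z, w].
In Python, from rig import * gives the robot as it stands.
- The arm moves only by the tool apply_moves, never from a script. Its argument "rows" is a list that holds one entry, the list of rows, each a list of 7 numbers: the shift along the tool's x, y, z in cm, then the turn, a rotation vector about the tool's x, y, z in rad, then the opening, from 0 (shut) to 1 (fully open). A call has 1 to 20 rows; each row shifts and turns the commanded pose from where the row before left it, along the tool's axes as they then stand; what a row does not reach is not made up. A row lasts 1/10 s, in which the tool goes at most 50 mm and 8.59 degrees, less where a joint would pass 70% of its speed; a pose out of reach is approached as far as the arm can. A call is refused whole if a number of a shift passes 5 or a number of a turn 0.15, either way. A call with a gripper value outside its range is refused whole. The fingers move at their own pace and stop on an object; "squeeze" is the grip in N (left out, the last holds). Time passes only in rows, so rows that do not move let the fingers close. It gives the time, the measured TCP pose, the force and the opening at its end, in the units of the state.
- get_obs(): the state, without advancing time (a new reading comes with each control period).
- grab_frame(name): name is "scene" or "side" or "wrist"; returns the picture (420x560x3 uint8, red, green, blue); there is no depth.
- camera_info(name): a dict with "intrinsics" (3x3 intrinsics, pixels), "R" (3x3) and "t" (3): a world point X has camera coordinates R X + t. Camera axes: x right, y down, z forward; pixel columns grow to the right and rows downward; lengths in m; the calibration is good to about 2 mm. A picture is of the moment at which its call begins: read the wrist's pose just before it. camera_info takes no time and is no camera call; for the wrist camera it gives the pose at the moment of the call.
- finish_job(): hands the job in, once; it reports no verdict.
The state is a dict: "t": time; "qpos": joint angles; "qvel": joint speeds; "tau": joint torques, N m; "position": TCP position; "ee_rot": TCP orientation; "force": force on the tool from outside, world axes, zero at the start; "moment": the same for the moment, N m; "finger_gap": finger opening in m.
Only numpy, scipy, OpenCV 4.12 (cv2) and the standard library are available. Lean on these libraries where they do the work, as an engineer would, in place of code of your own. Each camera call takes 0.05 s, during which the arm holds its last target. There are 200 camera calls.

### The job

Tea has just been poured into the cup that wears a lid. Start its brew timer: with closed fingertips gently press right down the orange button on the same wooden station as the covered cup, keep it down for about a second, then let it spring back and withdraw. Do not touch the other two stations or their cups, and do not touch any of the lids; nothing is to be picked up.

Things in the scene. Friction and masses are not known exactly. Their poses are not given: they have to be found in the camera images.
- station_a: the station to use: a fixed dark wooden slab, 180 mm long (its x) x 90 mm wide (its y), top 16 mm above the worktop; origin on the worktop under its centre. The button stands near its -x end (towards the robot), the cup on a cork disc at its +x end. All three stations look the same
- station_b: second station, same shape, carries an uncovered cup; leave it alone
- station_c: third station, same shape, carries an uncovered cup; leave it alone
- button_a (a joint): orange spring button of station_a: 0 = released, 0.008 = fully down against a rigid stop (m, pressed straight down). About 1.8 N starts it moving, 6 N holds it fully down; it springs back when let go
- button_b (a joint): button of station_b, same values; not to be pressed
- button_c (a joint): button of station_c, same values; not to be pressed
- button_a_top (a point): centre of the top of the orange cap of station_a: a flat disc 30 mm across, 40 mm above the worktop when released (it sinks with the cap), 60 mm from the station's centre towards -x. A fixed grey collar 46 mm across surrounds it, its top 12 mm below the released cap
- tea_a_mid (a point): the covered white porcelain cup, fixed on station_a, 62 mm across and 60 mm tall with an ear handle; point 48 mm above the worktop, on its axis, about 103 mm behind the button's centre. With the lid its top is about 103 mm above the worktop
- tea_b_mid (a point): the uncovered cup on station_b, fixed to it, same shape, same point
- tea_c_mid (a point): the uncovered cup on station_c, fixed to it, same shape, same point
- cover: white porcelain lid resting loose on the covered cup, 66 mm across, 31 mm tall with a knob; origin under its centre
- spare_lid_0: white lid lying knob up on the worktop left of the stations, 66 mm across, 31 mm tall; origin under its centre; leave it alone
- spare_lid_1: second such lid, right of the stations; leave it alone
There are look-alikes about, which are no part of the job. What is shaped like the cover but turquoise is not meant.

How it is judged:
On the way:
1. the button beside the covered cup is held down by the robot, at least 5.5 of its 8 mm, for 0.7 s (value of joint button_a above 0.0055 m and contact force between the fingers and station_a above 0.5 N), for 0.7 s.
At the end, for the whole second after the job is handed in: All three buttons are released (within 1 mm of 0) and the lid on the covered cup lies where it started, within 10 mm, level and at rest (value of joint each of button_a, button_b, button_c below 0.001 m and distance of cover from where it was at the start of the episode below 0.01 m and angle between cover's own z axis and vertical below 0.1 rad and linear speed of cover below 0.02 m/s); the robot touches nothing.
It fails at once if the robot touches any lid (more than 1 N) (contact force between any of the arm, the fingers and spare_lid_0 above 1 N or contact force between any of the arm, the fingers and spare_lid_1 above 1 N or contact force between any of the arm, the fingers and cover above 1 N).
It fails at once if a button beside an uncovered cup is pressed (more than 1.5 mm) (value of joint any of button_b, button_c above 0.0015 m).
It fails at once if the robot touches one of the other two stations or its cup (more than 1 N) (contact force between any of the arm, the fingers and station_b above 1 N or contact force between any of the arm, the fingers and station_c above 1 N).
It fails at once if the station of the covered cup is pressed harder than 30 N (contact force between any of the fingers, the arm and station_a above 30 N).
It fails at once if the lid on the covered cup is moved or lifted more than 10 mm (distance of cover from where it was at the start of the episode above 0.01 m).
It also fails if it takes over 32 s, if anything falls off the work surface, if the arm or the gripper's body presses on something with over 40 N, if the wrist force passes 120 N, or if a joint passes its speed limit or range.

## Working session

There is one attempt and no reset: what is moved stays moved. The work goes in short steps, Python scripts to look and compute and a tool call to move; the robot and the scene stay as the last step left them, time stands still between calls to the robot, and variables do not carry over. Pictures are saved under pics/ and viewed, about 8 in all and at most 12, crops included, and the job is handed in when it is done.

Besides the shell and the picture viewer there is one more tool, called after ">>>" by a JSON object that holds its "method" and its "body". apply_moves: Moves the arm, as the interface text tells. Its arguments: {"type":"object","properties":{"rows":{"type":"array"},"squeeze":{"type":"number"}},"required":["rows"]}

```bash
mkdir -p pics
python3 - <<'E'
from rig import *
import cv2,numpy as np
o=get_obs();print({k:np.round(o[k],4).tolist() for k in o})
ims=[]
for n in("scene","side"):
    im=grab_frame(n);c=camera_info(n);K,R,t=map(np.array,(c["intrinsics"],c["R"],c["t"]))
    cv2.imwrite(f"pics/{n}0.png",im[:,:,::-1])
    h=cv2.cvtColor(im,cv2.COLOR_RGB2HSV)
    m=cv2.inRange(h,(5,150,120),(20,255,255))
    N,l,s,ce=cv2.connectedComponentsWithStats(m)
    C=-R.T@t
    for i in range(1,N):
        if s[i,4]>30:
            d=R.T@np.linalg.inv(K)@[*ce[i],1]; p=C+d*(.04-C[2])/d[2]
            print(n,ce[i].round(1),s[i],p.round(4))
E
```

```text
{'t': 0.0, 'qpos': [1.0868, 0.2177, 1.6149, -0.0, 1.3113, -0.1122], 'qvel': [-0.0005, 0.0001, 0.0005, 0.0006, -0.0014, 0.0011], 'tau': [0.0016, -39.6848, -30.3852, 0.0, 0.0095, -0.0], 'position': [0.2266, 0.5815, 0.1969], 'ee_rot': [0.1848, 0.9828, -0.0011, -0.0003], 'force': [0.0675, -0.2272, -0.4103], 'moment': [0.0232, 0.0241, -0.0511], 'finger_gap': 0.0855}
scene [220.8 163.3] [217 161   9   6  42] [0.5117 0.2591 0.04  ]
scene [247.3 247.9] [243 244  10   9  77] [ 0.4439 -0.0616  0.04  ]
scene [336.5 294. ] [331 289  12  11 105] [ 0.5627 -0.2758  0.04  ]
side [272.9   2.1] [258   0  30   6 147] [ 0.6901 -2.0597  0.04  ]
side [285.3 156.4] [281 154   9   6  44] [ 0.559  -0.2675  0.04  ]
side [321.9 196.5] [317 193  10   9  66] [ 0.4415 -0.0581  0.04  ]
side [292.4 210.8] [280 203  21  12  55] [0.5309 0.0091 0.04  ]
side [353.  229.9] [334 222  53  19 189] [0.36  0.083 0.04 ]
side [299.7 279.5] [294 274  12  12 114] [0.5091 0.2604 0.04  ]
side [258.9 291.1] [244 280  30  17  97] [0.6077 0.2982 0.04  ]
```

View pics/scene0.png

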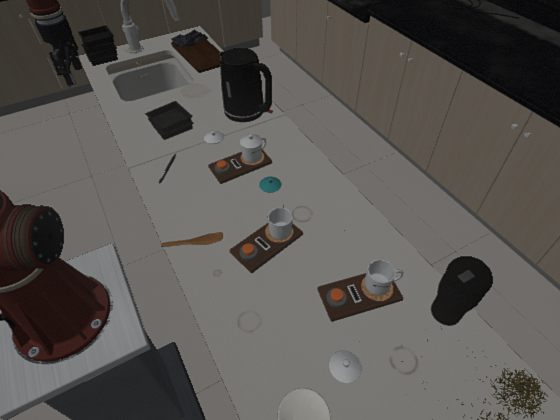

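View pics/side0.png

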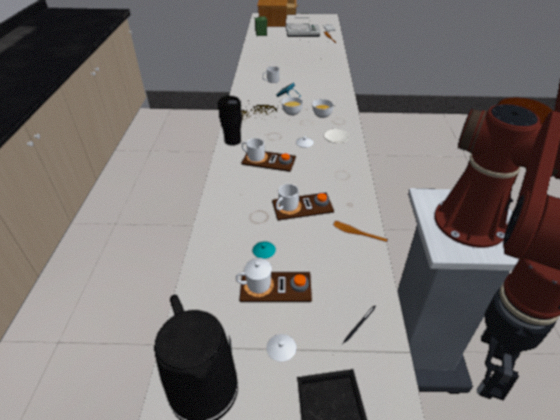

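Both views agree. The covered cup is on the station at scene (240,163) and side (276,286), next to the spare lid and the kettle, and its button is at about (0.510, 0.260). The other two cups are open. I'll move above the button with the fingers shut.

>>> {"method": "apply_moves", "body": {"rows": [[[-2,-1,0,0,0,0,0],[-4,-2.1,0,0,0,0,0],[-4,-2.1,0,0,0,0,0],[-4,-2.1,0,0,0,0,0],[-4,-2.1,0,0,0,0,0],[-4,-2.1,0,0,0,0,0],[-4,-2.1,0,0,0,0,0],[-4,-2.1,0,0,0,0,0],[-4,-2.1,0,0,0,0,0],[-3,-1.4,0,0,0,0,0],[-1,-0.5,0,0,0,0,0],[0,0,0,0,0,0,0],[0,0,0,0,0,0,0],[0,0,0,0,0,0,0]]]}}

```text
t: 1.5
position: [0.5083, 0.2619, 0.1979]
ee_rot: [0.184, 0.983, 0.0, -0.001]
force: [0.6, -0.9, 0.7]
finger_gap: 0.0001
```

```bash
cat > look.py <<'E'
from rig import *
import cv2,numpy as np,sys
from scipy.spatial.transform import Rotation as Ro
o=get_obs();c=camera_info("wrist");im=grab_frame("wrist")
cv2.imwrite(f"pics/{sys.argv[1]}.png",im[:,:,::-1])
K,R,t=map(np.array,(c["intrinsics"],c["R"],c["t"]));C=-R.T@t
print("t",o["t"],"tcp",np.round(o["position"],4),np.round(o["ee_rot"],4),"F",np.round(o["force"],2),"gap",o["finger_gap"],"cam",C.round(3))
m=cv2.inRange(cv2.cvtColor(im,cv2.COLOR_RGB2HSV),(3,170,120),(20,255,255))
N,l,s,ce=cv2.connectedComponentsWithStats(m)
T=Ro.from_quat(o["ee_rot"])
for i in range(1,N):
    if s[i,4]>150:
        d=R.T@np.linalg.inv(K)@[*ce[i],1];p=C+d*(.04-C[2])/d[2]
        print(ce[i].round(1),s[i],p.round(4),"tool shift cm",(T.inv().apply(p-o["position"])*100).round(2))
E
python3 look.py w1
```

```text
t 1.5 tcp [0.5083 0.2619 0.1979] [ 1.840e-01  9.829e-01  0.000e+00 -5.000e-04] F [ 0.57 -0.85  0.71] gap 6.958706012789589e-05 cam [0.442 0.289 0.373]
[274.8 183.2] [261 169  29  30 659] [0.5102 0.2589 0.04  ] tool shift cm [-0.3  -0.22 15.79]
```

View pics/w1.png

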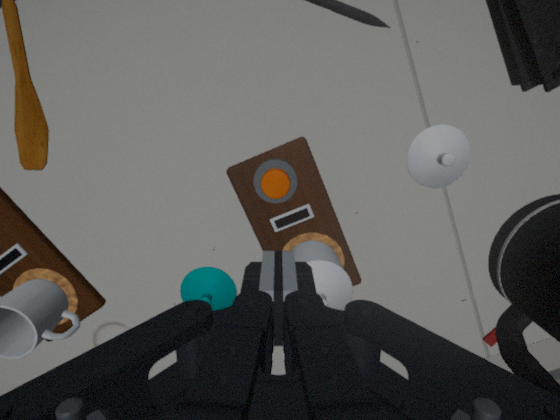

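The wrist view shows the lid at (328,288) on this station's cup, and the orange cap at (275,183), which works out to (0.510, 0.259). That is within 4 mm of the TCP axis. I'll centre and go down to just above the cap.

>>> {"method": "apply_moves", "body": {"rows": [[[-0.2,-0.2,1,0,0,0,0],[0,0,2.5,0,0,0,0],[0,0,2.5,0,0,0,0],[0,0,2.5,0,0,0,0],[0,0,2.5,0,0,0,0],[0,0,2,0,0,0,0],[0,0,1,0,0,0,0],[0,0,0.5,0,0,0,0],[0,0,0,0,0,0,0],[0,0,0,0,0,0,0],[0,0,0,0,0,0,0]]]}}

```text
t: 2.65
position: [0.5118, 0.2586, 0.0546]
ee_rot: [0.185, 0.983, 0.001, 0.001]
force: [-0.4, 0.2, 0.7]
finger_gap: -0.0003
```

```bash
python3 look.py w2
```

```text
t 2.65 tcp [0.5118 0.2586 0.0546] [1.848e-01 9.828e-01 7.000e-04 1.200e-03] F [-0.36  0.18  0.69] gap -0.0003104470782635218 cam [0.445 0.285 0.23 ]
[275.7 227.4] [ 252  202   49   49 1862] [0.5088 0.2594 0.04  ] tool shift cm [ 0.31 -0.04  1.46]
```

View pics/w2.png

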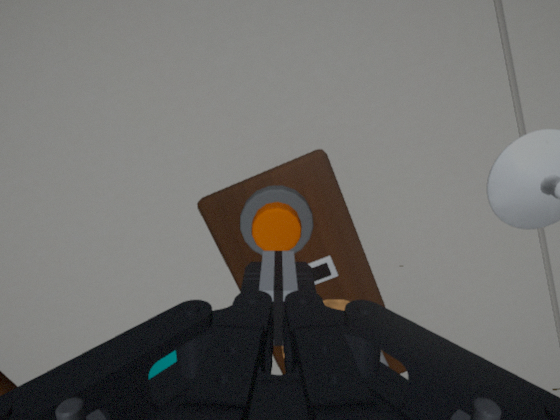

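The cap is at (276,227), with the fingertips just in front of it. It needs 3 mm in tool x. I'll apply that and go down gently into contact.

>>> {"method": "apply_moves", "body": {"rows": [[[0.3,0,0,0,0,0,0],[0,0,0.4,0,0,0,0],[0,0,0.4,0,0,0,0],[0,0,0.4,0,0,0,0],[0,0,0.2,0,0,0,0],[0,0,0.2,0,0,0,0],[0,0,0.2,0,0,0,0],[0,0,0,0,0,0,0],[0,0,0,0,0,0,0]]]}}

```text
t: 3.6
position: [0.5079, 0.2592, 0.0352]
ee_rot: [0.185, 0.983, 0.0, 0.0]
force: [0.2, 0.1, -0.8]
finger_gap: 0.0003
```

```bash
python3 look.py w3
python3 - <<'E'
from rig import *
import cv2,numpy as np
s=grab_frame("side");c=camera_info("side");K,R,t=map(np.array,(c["intrinsics"],c["R"],c["t"]))
a=cv2.resize(s[220:320,220:350],None,fx=4,fy=4,interpolation=2)
w=cv2.imread("pics/w3.png")[150:350,180:380,::-1]
cv2.imwrite("pics/c3.png",np.hstack([a[:400],cv2.resize(w,(270,400))])[:,:,::-1])
for i in range(4):
  print(np.round(get_obs()["force"],2),get_obs()["position"][2]); grab_frame("wrist")
E
```

```text
t 3.6 tcp [0.5079 0.2592 0.0352] [0.1849 0.9828 0.     0.    ] F [ 0.22  0.06 -0.8 ] gap 0.00033811016222221117 cam [0.441 0.286 0.21 ]
[276.6 239.2] [ 251  219   53   43 1480] [0.5047 0.2608 0.04  ] tool shift cm [ 0.36  0.02 -0.48]
[ 0.44 -0.06 -0.25] 0.035363681552002015
[-1.12 -0.92 -0.12] 0.03537716084831702
[ 0.1  -0.54 -0.82] 0.03541855218511515
[ 1.47 -0.17 -0.25] 0.0354074944594648
```

View pics/c3.png

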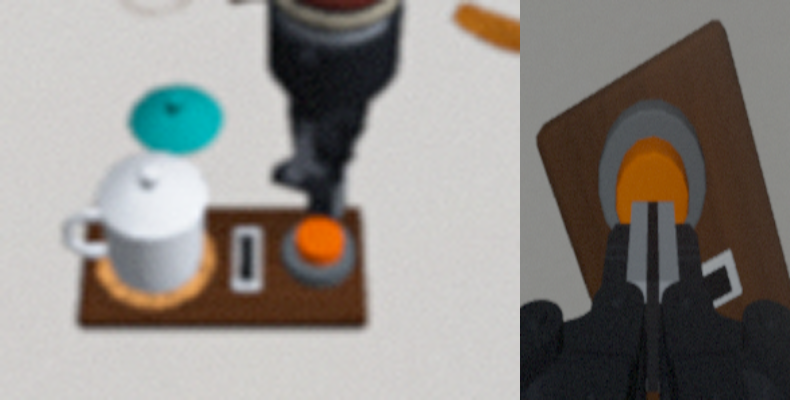

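Run:
```python
from rig import *
import cv2,numpy as np
p=np.array(get_obs()["position"])
for n in("side","scene","wrist"):
    c=camera_info(n);K,R,t=map(np.array,(c["intrinsics"],c["R"],c["t"]));C=-R.T@t
    for q in (p,p+[0,0,.02],np.array([.51,.2595,.04])):
        v=K@(R@q+t);print(n,C.round(2),q.round(3),(v[:2]/v[2]).round(1))
s=grab_frame("scene")[135:195,190:290];w=grab_frame("wrist")[180:300,200:350]
cv2.imwrite("pics/c4.png",np.hstack([cv2.resize(s,(500,300),interpolation=2),cv2.resize(w,(300,240))[:,:].repeat(1,0) if 0 else cv2.resize(w,(300,300))])[:,:,::-1])
```

```text
side [0.53 0.9  0.86] [0.508 0.259 0.035] [300.1 280.3]
side [0.53 0.9  0.86] [0.508 0.259 0.055] [300.4 275.2]
side [0.53 0.9  0.86] [0.51 0.26 0.04] [299.4 279.2]
scene [ 0.24 -0.61  0.83] [0.508 0.259 0.035] [219.8 164.9]
scene [ 0.24 -0.61  0.83] [0.508 0.259 0.055] [218.9 159.8]
scene [ 0.24 -0.61  0.83] [0.51 0.26 0.04] [220.2 163.5]
wrist [0.44 0.29 0.21] [0.508 0.259 0.035] [276.3 242.1]
wrist [0.44 0.29 0.21] [0.508 0.259 0.055] [276.1 257.9]
wrist [0.44 0.29 0.21] [0.51 0.26 0.04] [278.  248.6]
```

View pics/c4.png

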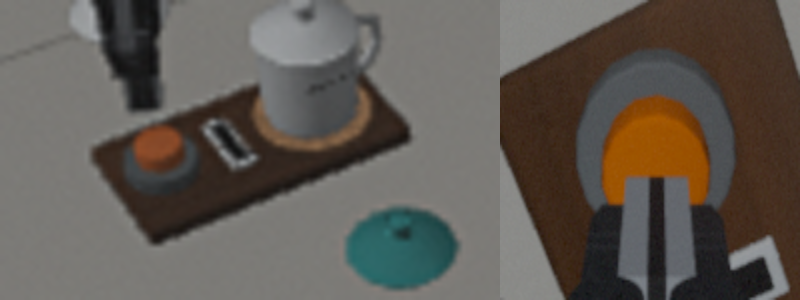

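Both fixed views put the fingertips about 25 mm higher than the reported TCP: scene tip at (219,157), side tip at (301,274). The force reading also shows no contact. Horizontally the tips line up with the cap. I'll ignore the reported z and go down by force.

>>> {"method": "apply_moves", "body": {"rows": [[[-0.1,0,0.2,0,0,0,0],[0,0,0.2,0,0,0,0],[0,0,0.2,0,0,0,0],[0,0,0.2,0,0,0,0],[0,0,0.2,0,0,0,0],[0,0,0,0,0,0,0],[0,0,0,0,0,0,0]]]}}

```text
t: 4.7
position: [0.5087, 0.2588, 0.0251]
ee_rot: [0.185, 0.983, -0.0, -0.0]
force: [0.1, -0.2, 0.6]
finger_gap: 0.0004
```

```bash
cat > tip.py <<'E'
from rig import *
import cv2,numpy as np,sys
a=grab_frame("side")[235:310,250:340];b=grab_frame("scene")[130:190,190:262]
w=grab_frame("wrist")[180:300,200:350]
cv2.imwrite(f"pics/{sys.argv[1]}.png",np.hstack([cv2.resize(i,(s,240),interpolation=2) for i,s in((a,288),(b,288),(w,220))])[:,:,::-1])
o=get_obs();print(o["t"],o["position"],o["force"])
E
python3 tip.py c5
```

```text
4.85 [0.50891234 0.2589105  0.02534119] [0.05461001 0.23236062 0.45755894]
```

View pics/c5.png

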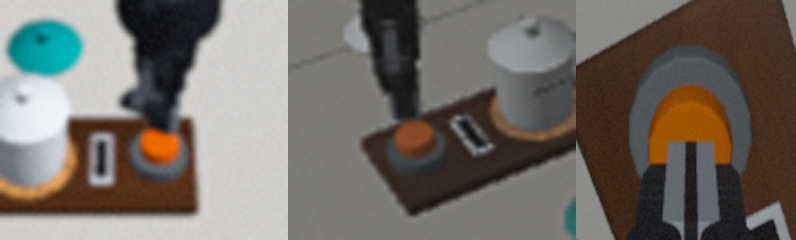

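The tips are nearer but still about 12–15 mm above the cap. In the crop, the side view has the tip at (165,125) against the cap at (160,145). They sit a few mm towards the robot. I'll nudge forward and keep going down.

>>> {"method": "apply_moves", "body": {"rows": [[[-0.3,0,0.2,0,0,0,0],[0,0,0.2,0,0,0,0],[0,0,0.2,0,0,0,0],[0,0,0.2,0,0,0,0],[0,0,0,0,0,0,0],[0,0,0,0,0,0,0]]]}}

```text
t: 5.45
position: [0.5114, 0.2577, 0.017]
ee_rot: [0.185, 0.983, -0.0, -0.0]
force: [-0.4, -0.0, 0.5]
finger_gap: -0.0002
```

>>> {"method": "apply_moves", "body": {"rows": [[[0,0,0.2,0,0,0,0],[0,0,0.2,0,0,0,0],[0,0,0,0,0,0,0],[0,0,0,0,0,0,0]]]}}

```text
t: 5.85
position: [0.5115, 0.2577, 0.0131]
ee_rot: [0.185, 0.983, -0.0, -0.0]
force: [-0.5, -0.0, 0.9]
finger_gap: 0.0002
```

```bash
python3 tip.py c6
```

```text
6.0 [0.51164227 0.25779493 0.01327225] [ 0.52125254 -0.56303532 -0.59267894]
```

View pics/c6.png

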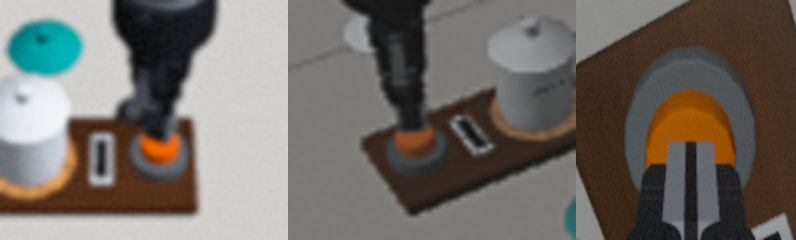

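The tips now cover the rear of the cap in both views, so contact is close. I'll continue in small steps.

>>> {"method": "apply_moves", "body": {"rows": [[[0,0,0.2,0,0,0,0],[0,0,0.1,0,0,0,0],[0,0,0,0,0,0,0],[0,0,0,0,0,0,0]]]}}

```text
t: 6.4
position: [0.5115, 0.2577, 0.0101]
ee_rot: [0.185, 0.983, -0.0, -0.0]
force: [-0.7, 0.3, -0.4]
finger_gap: 0.0001
```

>>> {"method": "apply_moves", "body": {"rows": [[[0,0,0.2,0,0,0,0],[0,0,0.1,0,0,0,0],[0,0,0,0,0,0,0],[0,0,0,0,0,0,0]]]}}

```text
t: 6.8
position: [0.5116, 0.2578, 0.0072]
ee_rot: [0.185, 0.983, -0.0, -0.0]
force: [0.4, -0.2, -0.7]
finger_gap: 0.0002
```

>>> {"method": "apply_moves", "body": {"rows": [[[0,0,0.2,0,0,0,0],[0,0,0.1,0,0,0,0],[0,0,0,0,0,0,0],[0,0,0,0,0,0,0]]]}}

```text
t: 7.2
position: [0.5117, 0.2578, 0.0045]
ee_rot: [0.185, 0.983, 0.0, 0.0]
force: [-1.1, -0.0, 3.3]
finger_gap: -0.0002
```

```bash
python3 tip.py c7
```

```text
7.35 [0.51175606 0.25784062 0.00442878] [-0.69238913  0.24900005  2.88584377]
```

View pics/c7.png

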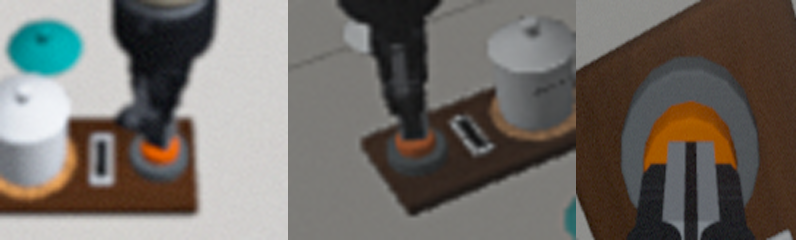

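Contact: about 3 N, which means roughly 2 mm of travel. I'll press on towards the stop.

>>> {"method": "apply_moves", "body": {"rows": [[[0,0,0.2,0,0,0,0],[0,0,0.2,0,0,0,0],[0,0,0.1,0,0,0,0],[0,0,0,0,0,0,0],[0,0,0,0,0,0,0]]]}}

```text
t: 7.85
position: [0.5118, 0.2579, -0.0005]
ee_rot: [0.185, 0.983, 0.0, 0.0]
force: [-1.7, 0.1, 5.0]
finger_gap: -0.0001
```

>>> {"method": "apply_moves", "body": {"rows": [[[0,0,0.1,0,0,0,0],[0,0,0.05,0,0,0,0],[0,0,0,0,0,0,0],[0,0,0,0,0,0,0]]]}}

```text
t: 8.25
position: [0.5118, 0.2579, -0.0011]
ee_rot: [0.185, 0.983, -0.0, -0.0]
force: [-3.3, -1.6, 10.0]
finger_gap: 0.0
```

10 N, and the arm moved only 0.6 of the commanded 1.5 mm, so the button is on its stop. I'll hold 1.2 s, then withdraw straight up.

>>> {"method": "apply_moves", "body": {"rows": [[[0,0,0,0,0,0,0],[0,0,0,0,0,0,0],[0,0,0,0,0,0,0],[0,0,0,0,0,0,0],[0,0,0,0,0,0,0],[0,0,0,0,0,0,0],[0,0,0,0,0,0,0],[0,0,0,0,0,0,0],[0,0,0,0,0,0,0],[0,0,0,0,0,0,0],[0,0,0,0,0,0,0],[0,0,0,0,0,0,0]]]}}

```text
t: 9.45
position: [0.5118, 0.2579, -0.0011]
ee_rot: [0.185, 0.983, -0.0, -0.0]
force: [-3.5, -1.4, 10.1]
finger_gap: 0.0002
```

>>> {"method": "apply_moves", "body": {"rows": [[[0,0,-0.3,0,0,0,0],[0,0,-0.5,0,0,0,0],[0,0,-1,0,0,0,0],[0,0,-2,0,0,0,0],[0,0,-3,0,0,0,0],[0,0,-3,0,0,0,0],[0,0,-3,0,0,0,0],[0,0,-2,0,0,0,0],[0,0,-1,0,0,0,0],[0,0,0,0,0,0,0],[0,0,0,0,0,0,0],[0,0,0,0,0,0,0]]]}}

```text
t: 10.65
position: [0.5102, 0.2572, 0.1536]
ee_rot: [0.185, 0.983, -0.001, -0.002]
force: [-0.7, -0.8, -1.2]
finger_gap: -0.0001
```

```bash
python3 look.py w9; python3 tip.py c9
```

```text
t 10.65 tcp [0.5102 0.2572 0.1536] [ 1.849e-01  9.828e-01 -9.000e-04 -1.600e-03] F [-0.71 -0.79 -1.17] gap -0.00013073795657087643 cam [0.444 0.284 0.329]
[278.9 190.7] [263 174  33  34 877] [0.51   0.2589 0.04  ] tool shift cm [ 0.04  0.17 11.36]
10.85 [0.51088651 0.25752252 0.15446696] [-0.05117411  0.33361964  0.40486463]
```

View pics/c9.png

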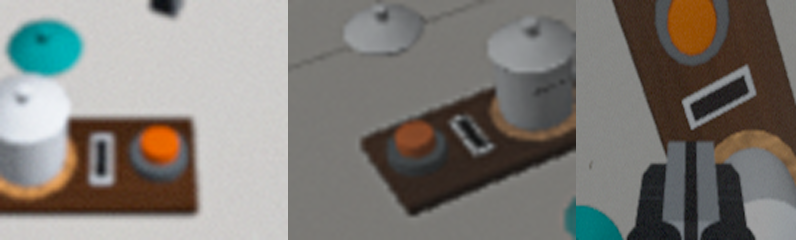

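The button has sprung back, the lid hasn't moved, and the arm is clear. Handing in.

```bash
python3 -c "
from rig import *
print(finish_job())"
```

```text
the job is handed in; nothing more can be done
None
```

I pressed the orange button on the covered cup's station (found at about x 0.510, y 0.259) with the fingers shut, then let it go, withdrew and handed the job in.

- **Press:** the button was against its stop, held for about 1.2 s at a steady 10 N. I judged this from the force and from the arm stopping short of its commanded depth; the joint value itself was not readable.
- **Final check (about 10.9 s):** the cap was back at its starting height in the pictures and the lid looked unmoved. The force was at noise level, with the arm well clear above the station. The job reported no verdict.
- **Disagreement:** the fingertips were really about 30 mm higher than the reported TCP height. The first contact came at a reported z of about 6 mm, not 40 mm. The fixed cameras and the lack of force showed this, so I went down by force and pictures instead of the reported height. I did not find the cause.

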